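# Unclamp the exposure chamber and hold its lid half open

## Robot

A 7-joint arm with a two-finger parallel gripper is mounted at the origin on a cart in front of the work surface, level with it; the furniture and walls round the work are solid. World frame = base frame: x ahead of the robot, y to its left, z up, the work surface at z = 0. Lengths are in m, angles in rad, forces in N, time in s.
With the tool pointing down it reaches from about 0.425 to 1.025 m from the base axis. Payload 9.4 kg.
Tool frame: the origin (TCP) lies midway between the tips of the shut fingers; the grasp point (between the pads) lies 19 mm behind it; z points along the fingers, y is the line along which they close (so a half turn about z gives the same grasp; the last joint's range is limited). The gripper opens to 85 mm and grips with 20 to 120 N. Pads are 22 mm wide; open, the fingers measure 114 mm over their backs; the gripper's body (76 mm by 85 mm) begins 54 mm behind the grasp point. The pads swing forward as they close: fully open they stand 13 mm farther back than shut.
Start: joints at [1.198, 0.599, -0.003, 1.599, 0.002, 0.943, -0.08], TCP at [0.211, -0.694, 0.231] pointing down, gripper open.
Joint ranges: [-2.57, 2.57], [-0.35, 1.97], [-1.29, 1.29], [0.11, 2.56], [-1.05, 4.19], [0.11, 1.86], [-2.63, 2.63]. Speed limits (rad/s): [2.22, 2.22, 3.01, 3.01, 3.14, 3.14, 3.14].

## Interface

Orientations are given as a 3x3 rotation matrix whose columns are the frame's x, y, z axes.
In Python, from rig import robot gives the robot as it stands.
- The arm moves only by the tool play_rows, never from a script. Its arguments are lists of equal length, an entry for each row: "offset": the shift along the tool's x, y, z in mm, a list of three; "turn": the turn about the tool's z in rad; "gripper": the finger opening in mm, from 0 to 85.4. In form: {"offset": [[dx, dy, dz], ...], "turn": [turn, ...], "gripper": [gripper, ...]}. A call has 1 to 12 rows; each row is the pose to reach, as a shift and turn from the pose commanded when the call began, along the tool's axes at that moment; what a row does not reach only later rows make up. A row lasts 1/8 s, in which the tool goes at most 62.5 mm and 10.7 degrees, less where a joint would pass 70% of its speed; a pose out of reach is approached as far as the arm can. A call with a gripper value outside its range is refused whole. The fingers move at their own pace and stop on an object; "force" is the grip in N (left out, the last holds). Time passes only in rows, so rows that repeat a pose let the fingers close. It gives the time, the measured TCP pose, the force, the opening and the grip force at its end, in the units of the state.
- robot.get_state(): the state, without advancing time (a new reading comes with each control period).
- robot.grab_frame(name): name is "scene" or "top" or "wrist"; returns a dict with "img" (384x512x3 uint8, red, green, blue), "K" (3x3 intrinsics, pixels), "distortion" ([k1, k2, p1, p2, k3] as OpenCV has them; the pictures are not rectified), "R" (3x3) and "t" (3): a world point X has camera coordinates R X + t; the wrist camera has in their place "mount" (4x4, takes a point from camera to tool coordinates, whose origin is the TCP and whose axes are the flange's). Camera axes: x right, y down, z forward; pixel columns grow to the right and rows downward; lengths in m; the calibration is good to about 2 mm. A picture is of the moment at which its call begins: read the wrist's pose just before it. There is no depth.
- robot.close_job(): hands the job in; it is judged then, once.
The state is a dict: "time": time; "joints": joint angles; "qvel": joint speeds; "tau": joint torques, N m; "position": TCP position; "eef_rot": TCP orientation; "ft_force": force on the tool from outside, world axes, zero at the start; "wrist_torque": the same for the moment, N m; "width": finger opening in m; "grip_force": force on a finger pad.
Only numpy, scipy, OpenCV 4.12 (cv2) and the standard library are available. Lean on these libraries where they do the work, as an engineer would, in place of code of your own. Each camera call takes 0.05 s, during which the arm holds its last target. There are 200 camera calls.

## Task

Free the lid of the grey exposure chamber by turning the black clamp knob in front of it a quarter turn clockwise, as far as it goes. Then raise the lid by its handle to 45 degrees open (within 5 degrees either way) and finish while still holding it there, steady, so that the dish inside can be inspected: the lid falls shut if let go. Leave the other things on the bench where they are.

Things in the scene. Friction and masses are not known exactly. Their poses are not given: they have to be found in the camera images.
- chamber: exposure chamber, fixed on the bench: grey box 150 (x) x 160 (y) x 70 mm with white lid; aluminium clamp pedestal 36 x 44 x 78 mm in front. Origin on the bench under the box's centre; x from pedestal to hinge (away from the robot, yaw up to 0.4), z up. In this frame: hinge line along y through (0.075, 0, 0.070), knob axis at (-0.115, 0), middle of the handle with lid shut (-0.025, 0, 0.127)
- lid_hinge (a point): middle of the lid's hinge line, on the rear top edge of the box, 70 mm above the bench; the line runs along the chamber's y
- lid (a joint): lid angle in rad: 0 shut, grows as the front edge rises, stop at 1.5 (45 degrees = 0.785). Lid 12 mm thick, 0.3 to 0.5 kg; its weight and a spring always pull it shut, with about 3 to 6 N at the handle. While the clamp's tongue is over its front lip it can rise only about 1 degree
- lid_handle: bow handle on the lid: round steel bar, 12 mm diameter, 90 mm long, parallel to the hinge line, a post at each end. Origin at the middle of the bar, 45 mm above the lid's top (127 mm above the bench when shut): 100 mm in front of and 57 mm above the hinge line when shut, swinging about it with the lid. Its y runs along the bar, which can turn between fingers that pinch it
- knob_grip (a point): on the clamp knob's vertical axis at the height to grip it, 110 mm above the bench. The knob is a black wing 44 mm long, 12 mm wide, 26 mm high (94 to 120 mm above the bench) on the pedestal; the point's x runs along the wing, the way the steel tongue under it points
- clamp_knob (a joint): knob angle in rad: 0 = wing and tongue point at the lid, tongue over the lid's front lip (locked; starts at 0 to 0.35); grows clockwise seen from above to the stop at 1.571 (wing across the front, lid free). The lid is free above about 1.1. Slight friction (0.04 N m): stays where it is left
- vial_loose: glass sample vial, 23 mm across, 48 mm tall, standing near the chamber's front right corner; a bystander; origin under its centre
- barb_fitting_1: brass hose barb, 38 mm long, 16 mm thick, lying to the right of the little vice, farther back; a bystander; origin under its centre
- tweezers: steel tweezers, 117 mm long, lying left near the bench's front edge; a bystander; origin under its centre
- wipes_pack: flat pack of lens tissue, 95 x 62 x 13 mm, lying to the right of the chamber; a bystander; origin under its centre
- notebook: pocket notebook, 101 x 68 x 12 mm, lying to the right; a bystander; origin under its centre
- screwdriver_small: small screwdriver, 136 mm long, lying to the right of the little vice; a bystander; origin under its centre

How it is judged:
On the way, in this order (a step that is already met when the one before it is completed fails the run):
1. the clamp knob is turned to its open stop (above 1.3 rad) with the lid still shut (value of joint clamp_knob above 1.3 rad and value of joint lid below 0.06 rad), for 0.2 s.
2. the fingers hold the lid by its handle at 40 to 50 degrees (value of joint lid between 0.698 and 0.873 rad and contact force between the fingers and lid_handle above 1 N), for 0.3 s.
At the end, for the whole second after the job is handed in: the lid stands still between 40 and 50 degrees (0.698 to 0.873 rad, under 0.05 rad/s), held by the fingers on its handle (contact over 1 N), and the clamp knob is still turned open (above 1.3 rad) (all of step 2 and value of joint clamp_knob above 1.3 rad and velocity of joint lid between -0.05 and 0.05 rad/s); the arm keeps its last pose, push and grip.
It fails at once if a bystander is moved by more than 30 mm (distance of any of vial_loose, barb_fitting_1, tweezers, wipes_pack, notebook, screwdriver_small from where it was at the start of the episode above 0.03 m).
It also fails if it takes over 42 s, if anything falls off the work surface, if the arm or the gripper's body presses on something with over 40 N, if the wrist force passes 120 N, or if a joint passes its speed limit or range.

## Working session

There is one attempt and no reset: what is moved stays moved. The work goes in short steps, Python scripts to look and compute and a tool call to move; the robot and the scene stay as the last step left them, time stands still between calls to the robot, and variables do not carry over. Pictures are saved under pics/ and viewed, at most 10 in all, crops included, and the job is handed in when it is done.

Besides the shell and the picture viewer there is one more tool, called after "Request:" by a JSON object that holds its "api" and its "payload". play_rows: Moves the arm, as the interface text tells. Its arguments: {"type":"object","properties":{"offset":{"type":"array"},"turn":{"type":"array"},"gripper":{"type":"array"},"force":{"type":"number"}},"required":["offset","turn","gripper"]}

```bash
mkdir -p pics; python3 - <<'E'
from rig import robot
import cv2,pickle
s=robot.get_state();print(s["time"],s["position"],s["eef_rot"],s["ft_force"],s["width"])
d={}
for n in("scene","top"):
    f=robot.grab_frame(n);d[n]=f;cv2.imwrite(f"pics/{n}0.png",cv2.resize(f["img"][:,:,::-1],(800,600)))
    print(n,-f["R"].T@f["t"],f["K"].tolist() if 0 else f["K"][0][0],f["distortion"])
f=robot.grab_frame("wrist");print(f["mount"])
pickle.dump(d,open("f.pkl","wb"))
E
```

```text
0.0 [ 0.21118136 -0.69308594  0.23041252] [[ 9.56566452e-01  2.91513784e-01 -5.79994523e-04]
 [ 2.91514327e-01 -9.56565414e-01  1.41633388e-03]
 [-1.41921853e-04 -1.52389418e-03 -9.99998829e-01]] [ 0.16069404 -0.19156365  0.15571135] 0.08550123380704963
scene [-0.20406252  0.9832377   0.57428499] 448.62648581863255 [-0.11842029  0.          0.          0.          0.        ]
top [0.34906031 0.07816296 0.93862757] 382.5909686556043 [-0.12827596  0.          0.          0.          0.        ]
[[-9.37975169e-04 -9.51349819e-01 -3.08111413e-01  7.92434558e-02]
 [ 9.99999049e-01 -1.20399480e-03  6.73282287e-04  5.80508993e-05]
 [-1.01149152e-03 -3.08110489e-01  9.51350043e-01 -1.42698396e-01]
 [ 0.00000000e+00  0.00000000e+00  0.00000000e+00  1.00000000e+00]]
```

View pics/top0.png

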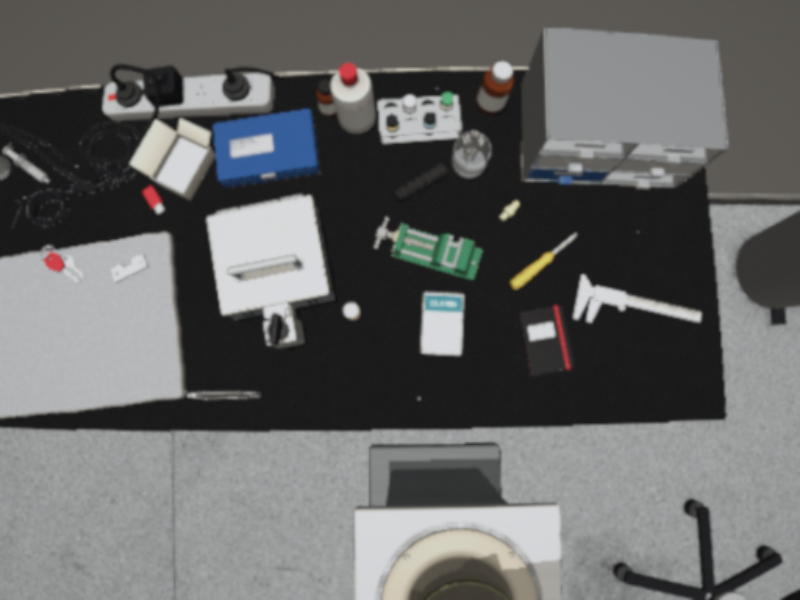

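View pics/scene0.png

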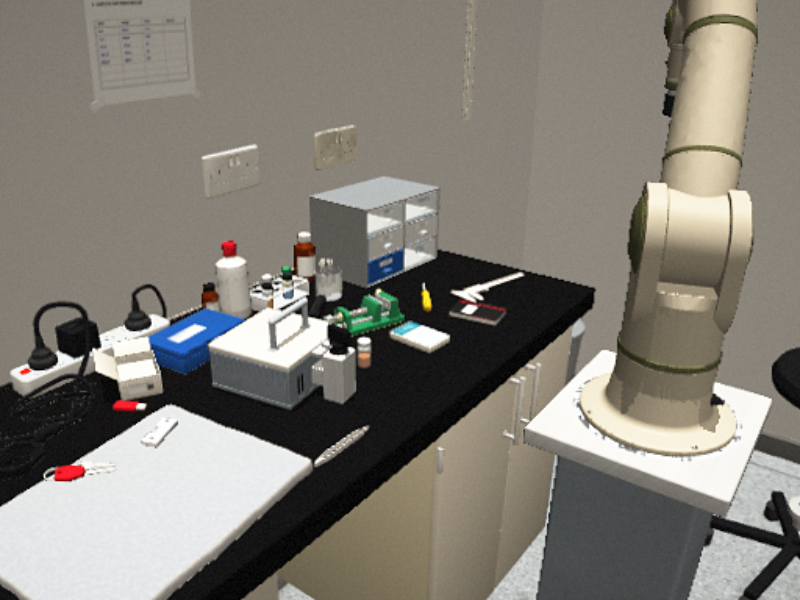

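The top view shows the chamber at about (268,255), the handle bar at (265,265), the knob at (278,327) and the vial at (351,311). The scene view agrees. I'll take an enlarged crop of each.

```bash
python3 - <<'E'
import cv2,pickle,numpy as np
d=pickle.load(open("f.pkl","rb"))
a=d["top"]["img"][115:235,120:240,::-1]; b=d["scene"]["img"][180:265,130:245,::-1]
A=cv2.resize(a,(480,480),interpolation=cv2.INTER_CUBIC)
cv2.imwrite("pics/c1.png",cv2.resize(a,(600,600),interpolation=cv2.INTER_CUBIC))
E
```

```text
(no output)
```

View pics/c1.png

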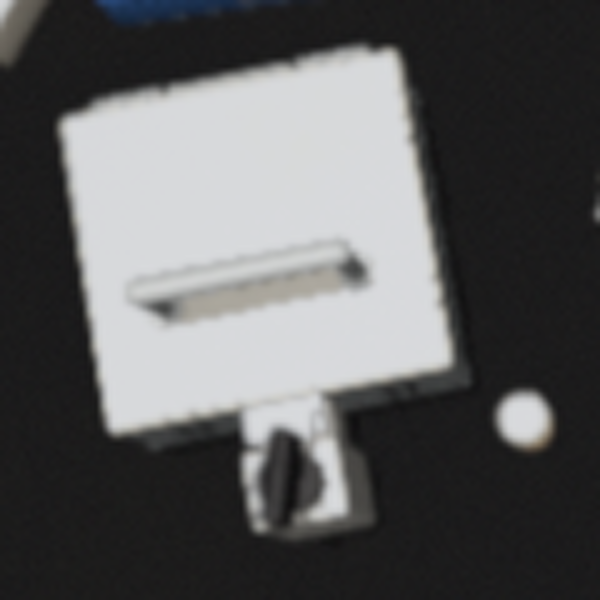

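The crop shows the lid corners at (60,122), (402,50), (455,368) and (108,435). The handle bar runs from (130,290) to (345,247), and the knob wing from (287,430) to (278,527). The pedestal front corners are at (255,533) and (350,515), with the vial at (525,418).

```bash
cat > h.py <<'E'
import cv2,numpy as np
def ray(f,uv,z,R=None,t=None):
    R=f["R"] if R is None else R; t=f["t"] if t is None else t
    n=cv2.undistortPoints(np.array([[uv]],float),f["K"],np.array(f["distortion"]))[0,0]
    d=R.T@np.array([n[0],n[1],1]);c=-R.T@t
    return c+d*(z-c[2])/d[2]
E
python3 - <<'E'
from h import *
import pickle
f=pickle.load(open("f.pkl","rb"))["top"]
for n,u,v,z in [("BL",60,122,.082),("BR",402,50,.082),("FR",455,368,.082),("FL",108,435,.082),("hL",130,290,.127),("hR",345,247,.127),("w1",287,430,.12),("w2",278,527,.12),("pL",255,533,.078),("pR",350,515,.078),("vial",525,418,.048)]:
    p=ray(f,(120+(u-2)/5,115+(v-2)/5),z);print(n,p.round(4))
E
```

```text
BL [0.5956 0.372  0.082 ]
BR [0.6253 0.2093 0.082 ]
FR [0.4747 0.1845 0.082 ]
FL [0.4469 0.3449 0.082 ]
hL [0.5055 0.3224 0.127 ]
hR [0.5223 0.227  0.127 ]
w1 [0.4434 0.2534 0.12  ]
w2 [0.4012 0.2571 0.12  ]
pL [0.4013 0.2768 0.078 ]
pR [0.4089 0.2332 0.078 ]
vial [0.4553 0.1558 0.048 ]
```

Request:
{"api": "play_rows", "payload": {"offset": [[420, -387, -70], [420, -387, -70], [420, -387, -70], [420, -387, -70], [420, -387, -70], [420, -387, -70], [420, -387, -70], [420, -387, -70], [420, -387, -70], [420, -387, -70], [420, -387, -70]], "turn": [-1.8, -1.8, -1.8, -1.8, -1.8, -1.8, -1.8, -1.8, -1.8, -1.8, -1.8], "gripper": [85, 85, 85, 85, 85, 85, 60, 50, 50, 50, 50]}}

```text
time: 1.52
position: [0.5006, -0.1999, 0.3012]
eef_rot: [[-0.503, 0.865, -0.0], [0.865, 0.503, 0.0], [0.0, 0.0, -1.0]]
ft_force: [0.4, -0.8, 0.4]
width: 0.05
grip_force: 0.0
```

```bash
cat >> h.py <<'E'
def off(s,target,yaw=None):
    R=np.array(s["eef_rot"]);o=R.T@(np.array(target)-s["position"])*1000
    y=np.arctan2(R[1,0],R[0,0])
    print("t",s["time"],"pos",np.round(s["position"],4),"yaw",round(y,3),"off",o.round(1),"turn",None if yaw is None else round((y-yaw+np.pi)%(2*np.pi)-np.pi,3),"w",round(s["width"],4),"F",np.round(s["ft_force"],1),"j",np.round(s["joints"],2))
E
python3 -c "
from h import *
from rig import robot
s=robot.get_state();off(s,[.39,.2575,.24],3.054)"
```

```text
t 1.525 pos [ 0.5006 -0.1999  0.3012] yaw 2.097 off [451.  134.2  61.4] turn -0.957 w 0.05 F [ 0.4 -0.8  0.4] j [ 0.71  0.35 -0.58  1.92  0.23  0.94  0.55]
```

Request:
{"api": "play_rows", "payload": {"offset": [[379, 144, 54], [379, 144, 54], [379, 144, 54], [379, 144, 54], [379, 144, 54], [379, 144, 54], [434, 163, 61], [434, 163, 61], [434, 163, 61], [434, 163, 61]], "turn": [-0.95, -0.95, -0.95, -0.95, -0.95, -0.95, -0.95, -0.95, -0.95, -0.95], "gripper": [50, 50, 50, 50, 50, 50, 50, 50, 50, 50]}}

```text
time: 2.78
position: [0.4243, 0.2545, 0.2398]
eef_rot: [[-0.995, 0.099, -0.001], [0.099, 0.995, -0.002], [0.0, -0.002, -1.0]]
ft_force: [-0.1, -0.7, -0.5]
width: 0.05
grip_force: 0.0
```

```bash
python3 -c "
from h import *
from rig import robot
import pickle
s=robot.get_state();f=robot.grab_frame('wrist');pickle.dump((s,f),open('w1.pkl','wb'))
off(s,[.4235,.2575,.093],3.054)
cv2.imwrite('pics/w1.png',cv2.resize(f['img'][:,:,::-1],(800,600)))"
```

```text
t 2.775 pos [0.4243 0.2545 0.2398] yaw 3.043 off [  1.    3.1 146.8] turn -0.011 w 0.05 F [-0.1 -0.7 -0.5] j [-0.03  0.42 -0.85  2.07  0.43  0.83  0.34]
```

View pics/w1.png

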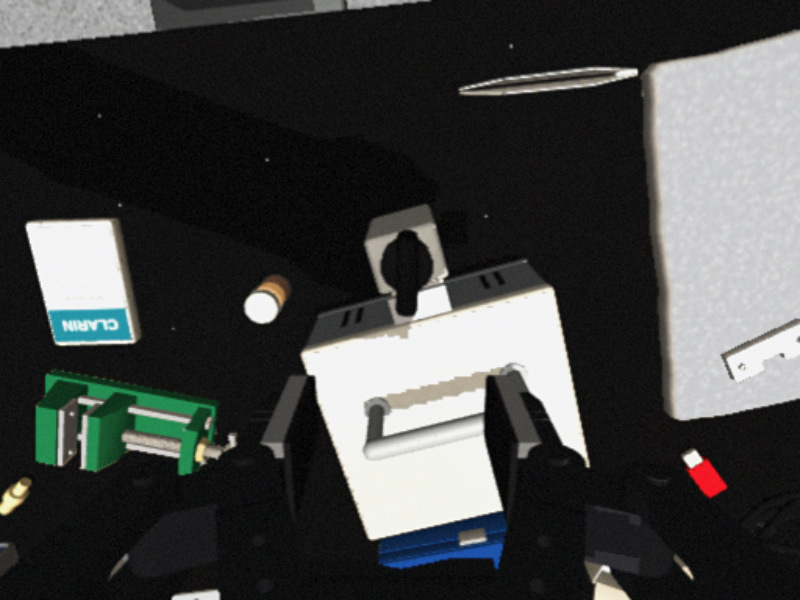

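The wrist view shows the wing from about (407,233) to (407,313), parallel to the tool's x axis. The lid's front corners are at (303,352) and (553,288), and the vial is clear to the left at (265,300).

```bash
cat >> h.py <<'E'
def wray(s,f,uv,z):
    T=np.eye(4);T[:3,:3]=s["eef_rot"];T[:3,3]=s["position"];M=T@np.array(f["mount"])
    R=M[:3,:3].T;return ray(f,uv,z,R,-R@M[:3,3])
E
python3 -c "
from h import *
import pickle
s,f=pickle.load(open('w1.pkl','rb'))
for n,u,v,z in [('wf',407,233,.12),('wb',407,313,.12),('FR',303,352,.082),('FL',553,288,.082),('hR',367,450,.127),('hx',484,428,.127)]:
    print(n,wray(s,f,(u/1.5625,v/1.5625),z).round(4))
off(s,[.4235,.2575,.093],3.054)"
```

```text
wf [0.3984 0.2602 0.12  ]
wb [0.4413 0.2561 0.12  ]
FR [0.4745 0.1879 0.082 ]
FL [0.4479 0.3437 0.082 ]
hR [0.5187 0.2258 0.127 ]
hx [0.5109 0.2924 0.127 ]
t 2.775 pos [0.4243 0.2545 0.2398] yaw 3.043 off [  1.    3.1 146.8] turn -0.011 w 0.05 F [-0.1 -0.7 -0.5] j [-0.03  0.42 -0.85  2.07  0.43  0.83  0.34]
```

Request:
{"api": "play_rows", "payload": {"offset": [[2, 3, 60], [2, 3, 110], [2, 3, 130], [2, 3, 146], [2, 3, 146], [2, 3, 146], [2, 3, 146], [2, 3, 146], [2, 3, 146], [2, 3, 146]], "turn": [0, 0, 0, 0, 0, 0, 0, 0, 0, 0], "gripper": [50, 50, 50, 50, 30, 8, 8, 8, 8, 8], "force": 40}}

```text
time: 4.08
position: [0.4228, 0.2582, 0.0951]
eef_rot: [[-0.995, 0.097, 0.001], [0.097, 0.995, -0.002], [-0.002, -0.002, -1.0]]
ft_force: [0.3, -4.3, 7.4]
width: 0.0112
grip_force: 41.4
```

Request:
{"api": "play_rows", "payload": {"offset": [[0, 0, 0], [0, 0, 0], [0, 0, 0], [0, 0, 0], [0, 0, 0], [0, 0, 0], [0, 0, 0], [0, 0, 0], [0, 0, 0], [0, 0, 0], [0, 0, 0]], "turn": [0.15, 0.3, 0.45, 0.6, 0.75, 0.9, 1.05, 1.2, 1.3, 1.33, 1.33], "gripper": [8, 8, 8, 8, 8, 8, 8, 8, 8, 8, 8]}}

```text
time: 5.45
position: [0.4223, 0.2576, 0.0951]
eef_rot: [[-0.144, 0.99, 0.001], [0.99, 0.144, -0.003], [-0.003, 0.0, -1.0]]
ft_force: [1.1, -8.0, 9.0]
width: 0.011
grip_force: 43.1
```

```bash
python3 -c "
from h import *
from rig import robot
s=robot.get_state();off(s,[.422,.258,.093],1.743);print(s['wrist_torque'],s['grip_force'])"
```

```text
t 5.45 pos [0.4223 0.2576 0.0951] yaw 1.716 off [ 0.5 -0.3  2.1] turn -0.027 w 0.011 F [ 1.1 -8.   9. ] j [-0.48  0.56 -0.26  2.22  0.36  0.4  -0.89]
[-1.72752144 -0.20921908  0.74685581] 43.113024830818176
```

Request:
{"api": "play_rows", "payload": {"offset": [[0, 0, 0], [0, 0, 0], [0, 0, -40], [0, 0, -100], [2, 45, -110], [3, 91, -110], [3, 91, -110], [3, 91, -70], [3, 91, -30], [3, 91, -15], [3, 91, -15]], "turn": [0, 0, 0, 0, -0.02, -0.02, -0.02, -0.02, -0.02, -0.02, -0.02], "gripper": [40, 40, 40, 50, 50, 50, 50, 50, 50, 50, 50]}}

```text
time: 6.82
position: [0.5109, 0.2757, 0.1088]
eef_rot: [[-0.165, 0.986, -0.002], [0.986, 0.165, -0.001], [-0.0, -0.002, -1.0]]
ft_force: [0.2, -0.7, 0.9]
width: 0.05
grip_force: 0.0
```

```bash
python3 -c "
from h import *
from rig import robot
s=robot.get_state();off(s,[.512,.2735,.108],1.743)
f=robot.grab_frame('wrist');g=robot.grab_frame('scene')['img'][160:280,110:270]
cv2.imwrite('pics/w2.png',np.hstack([cv2.resize(f['img'],(400,300)),cv2.resize(g,(400,300))])[:,:,::-1])"
```

```text
t 6.825 pos [0.5109 0.2757 0.1088] yaw 1.736 off [-2.4  0.7  0.8] turn -0.007 w 0.05 F [ 0.2 -0.7  0.9] j [-0.38  0.61 -0.32  2.02  0.34  0.56 -0.76]
```

View pics/w2.png

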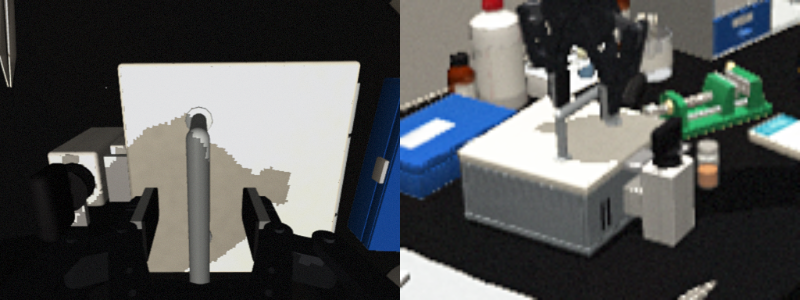

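The bar at (198,200) is centred between the fingers, and the knob wing lies across the front. I'll close on the bar and check.

Request:
{"api": "play_rows", "payload": {"offset": [[0, 0, 0], [0, 0, 0], [0, 0, 0], [0, 0, 0], [0, 0, 0], [0, 0, 0]], "turn": [0, 0, 0, 0, 0, 0], "gripper": [8, 8, 8, 8, 8, 8], "force": 45}}

```text
time: 7.68
position: [0.5101, 0.2754, 0.1099]
eef_rot: [[-0.165, 0.986, -0.002], [0.986, 0.165, -0.001], [-0.001, -0.002, -1.0]]
ft_force: [-7.3, -0.6, 7.0]
width: 0.0103
grip_force: 44.0
```

```bash
python3 -c "
from h import *
from rig import robot
s=robot.get_state();off(s,[.512,.2735,.108],1.743)
r=np.hypot(.1,.057);a0=np.arctan2(.057,.1)
for t in np.linspace(0,.785,13)[1:]: print(np.round([100-1000*r*np.cos(a0+t), -(1000*r*np.sin(a0+t)-57)],1))"
```

```text
t 7.675 pos [0.5101 0.2754 0.1099] yaw 1.736 off [-2.2  1.6  1.9] turn -0.007 w 0.0103 F [-7.3 -0.6  7. ] j [-0.38  0.61 -0.32  2.02  0.34  0.56 -0.76]
[ 3.9 -6.4]
[  8.3 -12.6]
[ 13.  -18.4]
[ 18.1 -23.9]
[ 23.6 -29.1]
[ 29.4 -33.9]
[ 35.5 -38.3]
[ 41.9 -42.3]
[ 48.5 -45.9]
[ 55.3 -49.1]
[ 62.4 -51.8]
[ 69.6 -54. ]
```

Request:
{"api": "play_rows", "payload": {"offset": [[0, 2, -3], [0, 4, -6], [0, 6, -9], [0, 8, -13], [0, 10.5, -15.5], [0, 13, -18], [0, 15.5, -21], [0, 18, -24], [0, 21, -26.5], [0, 24, -29], [0, 24, -29], [0, 24, -29]], "turn": [0, 0, 0, 0, 0, 0, 0, 0, 0, 0, 0, 0], "gripper": [8, 8, 8, 8, 8, 8, 8, 8, 8, 8, 8, 8]}}

```text
time: 9.18
position: [0.5303, 0.279, 0.1379]
eef_rot: [[-0.166, 0.986, -0.008], [0.986, 0.166, -0.003], [-0.002, -0.008, -1.0]]
ft_force: [-16.1, 0.2, 6.6]
width: 0.0107
grip_force: 44.3
```

Request:
{"api": "play_rows", "payload": {"offset": [[0, 1, -2.5], [0, 3.5, -5], [0, 6, -7.5], [0, 9, -9.5], [0, 12, -11.5], [0, 15, -13.5], [0, 18, -15.5], [0, 21.5, -17], [0, 25, -18.5], [0, 28.5, -20], [0, 28.5, -20], [0, 28.5, -20]], "turn": [0, 0, 0, 0, 0, 0, 0, 0, 0, 0, 0, 0], "gripper": [8, 8, 8, 8, 8, 8, 8, 8, 8, 8, 8, 8]}}

```text
time: 10.68
position: [0.5596, 0.2842, 0.1597]
eef_rot: [[-0.166, 0.986, -0.005], [0.986, 0.166, -0.002], [-0.001, -0.005, -1.0]]
ft_force: [-15.6, -3.0, 18.5]
width: 0.0103
grip_force: 45.8
```

```bash
python3 -c "
from h import *
from rig import robot
s=robot.get_state();off(s,[.512,.2735,.108],1.743)
g=robot.grab_frame('scene')['img'][140:260,120:280];f=robot.grab_frame('wrist')['img']
cv2.imwrite('pics/s3.png',np.hstack([cv2.resize(f,(300,225)),cv2.resize(g,(300,225))])[:,:,::-1] if 0 else cv2.resize(g,(800,600),interpolation=cv2.INTER_CUBIC)[:,:,::-1])"
```

```text
t 10.675 pos [0.5596 0.2842 0.1597] yaw 1.737 off [ -2.6 -48.5  51.9] turn -0.006 w 0.0103 F [-15.6  -3.   18.5] j [-0.32  0.59 -0.36  1.87  0.29  0.73 -0.68]
```

View pics/s3.png

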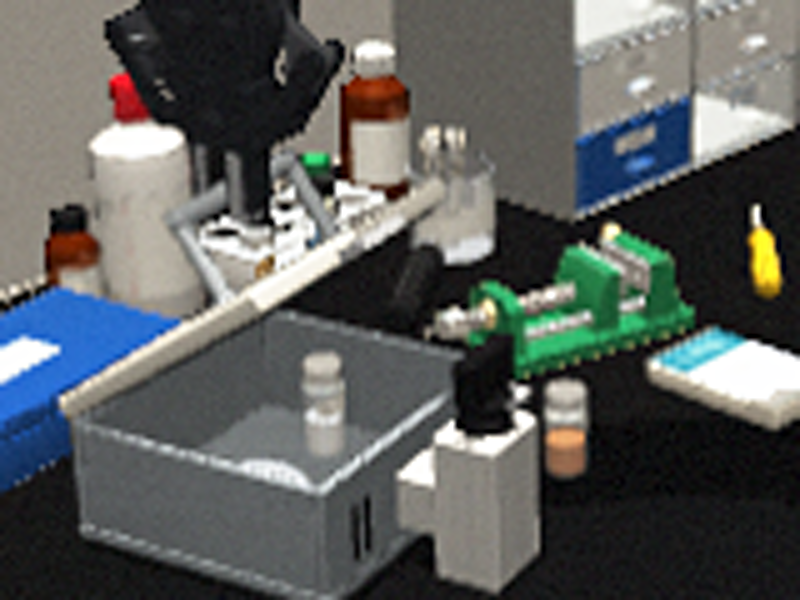

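The lid is up, with its left edge running from the hinge at (65,405) to the front corner at (440,190). The knob is still across and the vial untouched. My estimate is about 35°, so I'll go on by about 10°.

Request:
{"api": "play_rows", "payload": {"offset": [[0, 2, -2], [0, 4.5, -4], [0, 7, -5], [0, 9.5, -6], [0, 12, -7], [0, 14, -8], [0, 16, -9], [0, 18, -9.5], [0, 18, -9.5], [0, 18, -9.5]], "turn": [0, 0, 0, 0, 0, 0, 0, 0, 0, 0], "gripper": [8, 8, 8, 8, 8, 8, 8, 8, 8, 8]}}

```text
time: 12.02
position: [0.5789, 0.2876, 0.1683]
eef_rot: [[-0.165, 0.986, -0.003], [0.986, 0.165, -0.001], [-0.0, -0.003, -1.0]]
ft_force: [-7.9, -0.4, 6.7]
width: 0.0098
grip_force: 44.0
```

```bash
python3 -c "
from h import *
from rig import robot
s=robot.get_state();off(s,[.512,.2735,.108],1.743)
F=robot.grab_frame('scene');g=F['img'][140:260,120:280]
O=np.array([.537,.2770,0]);c,n=np.cos(.172),np.sin(.172)
def pr(p):
    X=O+np.array([c*p[0]-n*p[1],n*p[0]+c*p[1],p[2]])
    q=cv2.projectPoints(X[None],cv2.Rodrigues(F['R'])[0],F['t'],F['K'],np.array(F['distortion']))[0][0,0]
    return ((q-[120,140]+.5)*5).round(0)
print('rearleft box top',pr([.075,.08,.07]),'frontleft',pr([-.075,.08,.07]))
for a in (35,40,45,50):
    A=np.radians(a)
    L=lambda x,z:[.075+x*np.cos(A)+z*np.sin(A), .08, .07-x*np.sin(A)+z*np.cos(A)]
    bar=[.075-.1*np.cos(A)+.057*np.sin(A),.045,.07+.1*np.sin(A)+.057*np.cos(A)]
    print(a,'front bot',pr(L(-.15,0)),'front top',pr(L(-.15,.012)),'rear top',pr(L(0,.012)),'bar end',pr(bar))
cv2.imwrite('pics/s4.png',cv2.resize(g,(800,600),interpolation=cv2.INTER_CUBIC)[:,:,::-1])"
```

```text
t 12.025 pos [0.5789 0.2876 0.1683] yaw 1.737 off [ -2.9 -68.1  60.5] turn -0.006 w 0.0098 F [-7.9 -0.4  6.7] j [-0.31  0.6  -0.36  1.83  0.29  0.77 -0.66]
rearleft box top [ 68. 423.] frontleft [322. 494.]
35 front bot [263. 313.] front top [250. 290.] rear top [ 56. 402.] bar end [178. 220.]
40 front bot [248. 288.] front top [232. 266.] rear top [ 55. 403.] bar end [162. 209.]
45 front bot [230. 265.] front top [214. 244.] rear top [ 53. 404.] bar end [145. 200.]
50 front bot [212. 243.] front top [194. 223.] rear top [ 53. 405.] bar end [129. 192.]
```

View pics/s4.png

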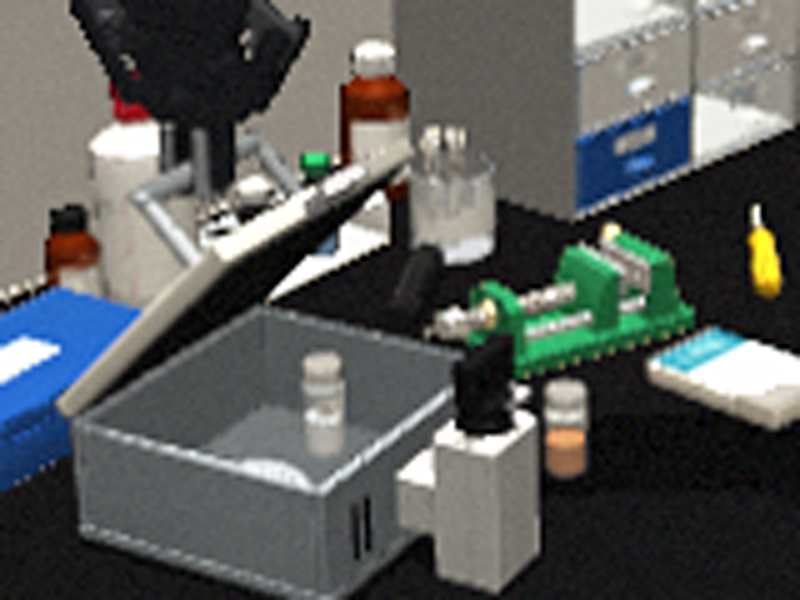

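The lid's front-left corner at about (217,250) matches the 45° prediction, and the arm position gives 45.0°. I'll hold briefly, then hand in.

Request:
{"api": "play_rows", "payload": {"offset": [[0, 0, 0], [0, 0, 0], [0, 0, 0], [0, 0, 0], [0, 0, 0], [0, 0, 0]], "turn": [0, 0, 0, 0, 0, 0], "gripper": [8, 8, 8, 8, 8, 8]}}

```text
time: 12.82
position: [0.5789, 0.2876, 0.1683]
eef_rot: [[-0.165, 0.986, -0.003], [0.986, 0.165, -0.001], [-0.0, -0.003, -1.0]]
ft_force: [-9.0, 0.8, 6.0]
width: 0.0102
grip_force: 44.0
```

```bash
python3 -c "
from rig import robot
s=robot.get_state();print(s['position'],abs(s['qvel']).max() if hasattr(s['qvel'],'max') else s['qvel'],s['grip_force']);print(robot.close_job())"
```

```text
[0.57891266 0.28762197 0.1683216 ] 0.001554729351892154 44.03800964355469
the job is handed in; nothing more can be done
None
```

The job is handed in at 12.8 s: I turned the clamp knob to its open stop and am holding the lid steady by its handle at about 45° (camera and arm position agree), with the nearby bystanders seen undisturbed; no verdict was returned.

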